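Put a stray bangle back in its stock tray and the tray back in its bay

TASK

Lay the loose bangle flat in the empty well of the stock tray that is lying out on the counter, then slide that tray, roll end first and with its bangle in it, fully home into the cabinet's empty bay, so that its front is flush with the cabinet's like the trays in the other bays. Keep the tray level, and do not knock over or shift the other things on the counter and the cabinet.

Things in the scene. Friction and masses are not known exactly. Their poses are not given: they have to be found in the camera images.
- tray_base (a point): The tray that is out: white open tray 202 (its x) x 90 (its y) mm, walls 42 mm high and 6 mm thick, floor 4 mm thick, about 0.5 kg, lying loose on the counter. A roll of bangles, 65 mm high over the counter, is fixed in its +x half; its -x half is an empty well. Point: centre of its underside. Its x axis runs lengthways from the pull end to the roll end (the end that goes into the bay first), z up.
- tray_pull (a point): Finger pull on the tray's front (-x) wall: an upright aluminium fin 12 mm thick (tray's y), standing 30 mm out from the wall (x), 26 mm high, from 16 to 42 mm over the counter. Point: middle of the fin, 117 mm from the tray's centre towards its -x; axes as the tray.
- tray_well (a point): Middle of the floor of the tray's empty well, on top of the floor (4 mm over the counter, 43 mm from the tray's centre towards its -x); axes as the tray. The well is 104 mm long (x) and 78 mm wide (y) inside; at its +x end is a divider 25 mm high, its other walls are 42 mm high.
- bangle_c (a point): The loose bangle: a plain chunky steel ring lying flat on top of the tray cabinet, 70 mm outside and 54 mm inside diameter, so its band is 8 mm thick, 14 mm high, 60 g. Point: centre of the ring, half-way up.
- rack: Tray cabinet, white, fixed to the counter: 214 deep (x) x 317 wide (y) x 84 mm high, its front at its -x, with three side-by-side bays 103 mm apart, each open at the front, 95 mm wide, 72 mm high inside, roofed by a 12 mm top, floored by the counter itself. The 8 mm partitions between bays have round noses at the front. Origin: centre of its underside. z up.
- bay_home (a point): Where the centre of the stray tray's underside belongs when it is fully home in the only empty bay (against the cabinet's back panel, its front wall within 1 mm of the cabinet's front edge). On the counter; x axis points into the bay, z up.
- bay_mouth (a point): Middle of the empty bay's mouth, at counter level, 101 mm in front of bay_home; axes as bay_home. The bay is 95 mm wide and the tray 90 mm.
- cone_c (a point): Turned wooden ring cone standing on the counter, 54 mm diameter foot, 80 mm high. Point: its centre, half-way up. Stays where it is.
- jar_c (a point): Round glass jar with a black cap standing on the counter, 54 mm diameter, 70 mm high. Point: its centre, half-way up. Stays where it is.
- loupe_c (a point): Black desk loupe standing on the counter, round, 42 mm diameter, 34 mm high. Point: its centre, half-way up. Stays where it is.
- ringbox_c (a point): Closed blue ring box on top of the cabinet, 44 x 50 x 38 mm (x, y, z). Point: its centre, half-way up. Stays where it is.
- giftbox_c (a point): Flat cardboard gift box with a paper-white lid on top of the cabinet, 43 x 91 x 29 mm (x, y, z). Point: its centre, half-way up. Stays where it is.
- scale_c (a point): Flat black pocket scale on the counter, 62 x 115 x 18 mm (x, y, z). Point: its centre, half-way up. Stays where it is.
- pencup_c (a point): Dark steel pen cup on the counter, 72 mm diameter at the rim, 90 mm high. Point: its centre, half-way up. Stays where it is.
- stock_a_c (a point): Full stock tray standing home in one of the cabinet's other bays, same outside size and pull as the stray tray. Point: its centre, half-way up. Stays where it is.
- stock_b_c (a point): The other full stock tray standing home in the cabinet. Point: its centre, half-way up. Stays where it is.

How it is judged:
By the outcome, as a careful person would: the job done as asked, in the order asked, and still so for the second after the job is handed in, with the robot touching nothing.
It also fails if it takes over 70 s, if anything falls off the work surface, if the arm or the gripper's body presses on something with over 40 N, if the wrist force passes 120 N, or if a joint passes its speed limit or range.

ROBOT

A 6-joint arm with a two-finger parallel gripper is mounted at the origin on the work surface. World frame = base frame: x ahead of the robot, y to its left, z up, the work surface at z = 0. Lengths are in m, angles in rad, forces in N, time in s.
With the tool pointing down it reaches from about 0.325 to 0.775 m from the base axis. Payload 5.5 kg.
Tool frame: the origin (TCP) lies between the finger pads; the fingertips stand 8 mm ahead of it and the grasp point (between the pads) lies 11 mm behind it (tcp_to_tips is the distance from the TCP to the fingertips, in m); z points along the fingers, y is the line along which they close (so a half turn about z gives the same grasp; the last joint's range is limited). The gripper opens to 88 mm and grips with 3 to 60 N. Pads are 20 mm wide; open, the fingers measure 115 mm over their backs; the gripper's body (75 mm by 178 mm) begins 61 mm behind the grasp point.
Start: joints at [-1.341, 0.091, 1.231, -0, 1.82, -0.057], TCP at [0.17, -0.576, 0.208] pointing down, gripper open.
Joint ranges: [-2.87, 2.87], [-0.86, 2.18], [0.17, 2.46], [-1.51, 4.65], [0.06, 2.69], [-2.65, 2.65]. Speed limits (rad/s): [2.57, 2.57, 3.01, 3.14, 3.14, 3.14].

INTERFACE

Orientations are given as a unit quaternion [w, x, y, z].
In Python, from bench import * gives the robot as it stands. Calls block until the motion is done:
- move_to(position, orientation): joint-space move of the TCP to a pose.
- move_l(position, speed=0.15, orientation=None): straight line of the TCP; orientation=None keeps the orientation; speed is the mean speed in m/s.
- movej(angles): joint-space move.
- gripper_open() and close(): open the fingers fully, or close them until they stop; the grip force is fixed at half the most.
- hold(seconds).
- inverse_kinematics(position, orientation): joint angles nearest the present ones, or None.
- state(): the state.
- get_image(name): name is "side" or "top" or "wrist"; returns a dict with "frame" (384x512x3 uint8, blue, green, red), "depth" (384x512 float32, m along the optical axis (not along the pixel's ray), 0 where there is no reading), "camera_matrix" (3x3 intrinsics, pixels), "view" (4x4, takes a point from world to camera coordinates). Camera axes: x right, y up, looking along -z (the intrinsics and any distortion apply to the point x, -y, -z); pixel columns grow to the right and rows downward; lengths in m; the calibration is good to about 2 mm. A picture is of the moment at which its call begins.
A pose or a line that the arm cannot do raises IKError and nothing moves.
- job_done(): hands the job in; it is judged then, once.
The state is a dict: "time": time; "joint_pos": joint angles; "dq": joint speeds; "joint_torque": joint torques, N m; "ee_pos": TCP position; "ee_rot": TCP orientation; "ft_force": force on the tool from outside, world axes, zero at the start; "moment": the same for the moment, N m; "finger_gap": finger opening in m; "finger_force": force on a finger pad.
Only numpy, scipy, OpenCV 4.12 (cv2) and the standard library are available. Lean on these libraries where they do the work, as an engineer would, in place of code of your own. Each camera call takes 0.05 s, during which the arm holds its last target. There are 200 camera calls.

## Working session

There is one attempt and no reset: what is moved stays moved. The work goes in short steps, each a Python script; the robot and the scene stay as the last script left them, time stands still between calls to the robot, and variables do not carry over. Pictures are saved under pics/ and viewed, at most 10 in all, crops included, and the job is handed in when it is done.

```bash
mkdir -p pics; ls; cat > h.py <<'E'
from bench import *
import numpy as np, cv2
def snap(n):
    d=get_image(n); return d
def cloud(d):
    K=np.array(d["camera_matrix"]);V=np.array(d["view"]);z=d["depth"]
    v,u=np.mgrid[:z.shape[0],:z.shape[1]]
    P=np.stack([(u-K[0,2])/K[0,0]*z,-(v-K[1,2])/K[1,1]*z,-z,np.ones_like(z)],-1)
    W=P@np.linalg.inv(V).T
    W=W[...,:3]; W[z==0]=np.nan
    return W
E
python3 - <<'E'
from h import *
a=snap("top");b=snap("side")
np.savez("s0.npz",**{"t_"+k:np.array(v) for k,v in a.items()},**{"s_"+k:np.array(v) for k,v in b.items()})
cv2.imwrite("pics/t0.png",cv2.resize(a["frame"],(800,600)));cv2.imwrite("pics/s0.png",b["frame"])
print(a["view"],a["camera_matrix"],b["view"]);print(a.keys(), state())
W=cloud(a);print((a["depth"]==0).mean(),np.nanpercentile(W[...,2],[1,10,30,50,90,99]))
E
```

```text
pics
[[ 0.02212643 -0.9996527  -0.01431456  0.06794406]
 [ 0.98076946  0.01892689  0.19424993 -0.56709581]
 [-0.19391154 -0.01833734  0.98084762 -1.09242717]
 [ 0.          0.          0.          1.        ]] [[387.99998852   0.         254.20853465]
 [  0.         387.99998852 192.55743087]
 [  0.           0.           1.        ]] [[-0.98751224 -0.15670949 -0.01617777  0.55607114]
 [ 0.09680481 -0.68460261  0.72245975 -0.07195087]
 [-0.12429164  0.71187176  0.69122369 -1.08206364]
 [ 0.          0.          0.          1.        ]]
dict_keys(['frame', 'depth', 'camera_matrix', 'view']) {'time': 0.1, 'joint_pos': array([-1.34070296e+00,  9.17779546e-02,  1.23173731e+00, -3.87168233e-05,
        1.81980640e+00, -5.67111328e-02]), 'dq': array([-0.0004548 , -0.00179435, -0.00326141, -0.00040579,  0.00010183,
        0.00039487]), 'joint_torque': array([ 2.83476664e-03, -4.47860026e+01, -4.07569671e+01,  7.00584683e-02,
        2.84339301e-02, -1.12739428e-04]), 'ee_pos': array([ 0.16964641, -0.57521791,  0.20733924]), 'ee_rot': array([-8.59636650e-04,  9.89735815e-01,  1.42906503e-01, -9.35463030e-05]), 'ft_force': array([ 0.28834199,  0.51717448, -0.07876013]), 'moment': array([-0.01465101,  0.01360632,  0.02029914]), 'finger_force': 0.0, 'finger_gap': 0.08752177456689324}
0.0038299560546875 [-0.75792503 -0.74902467 -0.0016391   0.00079955  0.05306515  0.55105556]
```

View pics/t0.png

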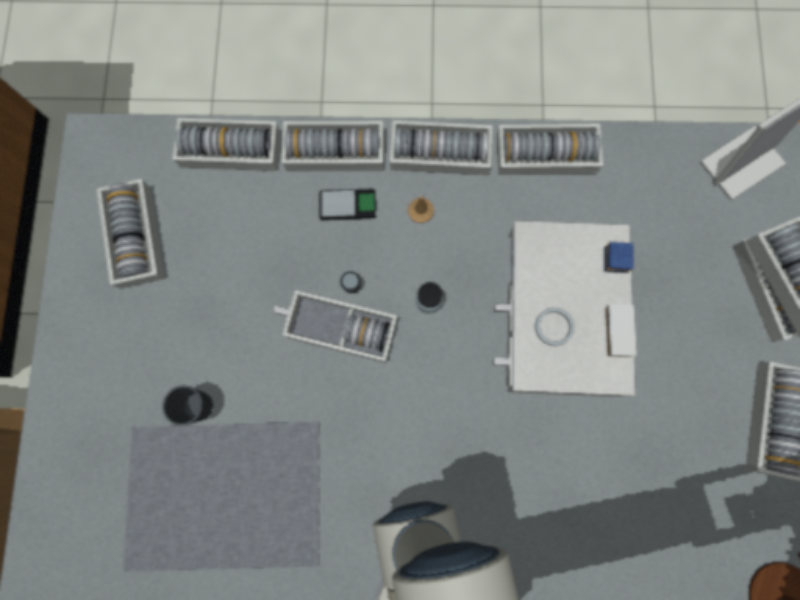

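View pics/s0.png

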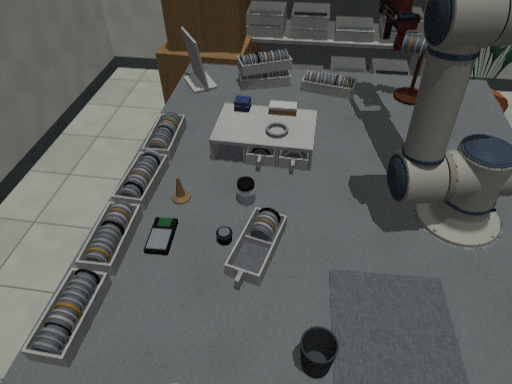

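The top view shows the tray at (340,327) with its roll end to the right, the bangle at (553,327) on the cabinet, and the jar (430,296), loupe (350,282) and cone (420,210) near the lane. The side view confirms the empty bay is the far (+x) one, with stock trays in the other two. Next I'll measure.

```bash
cat > m.py <<'E'
from h import *
S=np.load("s0.npz")
for p in "ts":
    d={k[2:]:S[k] for k in S.files if k[0]==p}; W=cloud(d); hsv=cv2.cvtColor(d["frame"],cv2.COLOR_BGR2HSV)
    z=W[...,2]; ok=np.isfinite(z)&(W[...,0]>.1)&(W[...,0]<.8)&(abs(W[...,1])<.6)
    print(p,"counter z",np.nanmedian(z[ok&(z<.01)]))
    def rect(m,name,zr=None):
        n,l,st,c=cv2.connectedComponentsWithStats(m.astype(np.uint8))
        for i in range(1,n):
            if st[i,4]<15: continue
            P=W[l==i]; r=cv2.minAreaRect(P[:,:2].astype(np.float32)*1000)
            print(name,st[i,4],"c",np.round(r[0],1),"sz",np.round(r[1],1),"a",round(r[2],1),"zmed",np.round(np.median(P[:,2])*1e3,1),"zmax",np.round(P[:,2].max()*1e3,1))
    rect(ok&(z>.076)&(z<.0905)&(W[...,1]<-.05),"cabtop")
    rect(ok&(z>.0905)&(z<.14)&(W[...,1]<-.05)&(W[...,0]>.2),"ontop")
    rect(ok&(z>.012)&(z<.1)&(W[...,1]>-.1),"obj")
E
python3 m.py
```

```text
t counter z 0.0011685197592273822
cabtop 6843 c [ 559.4 -242.7] sz [217.  318.3] a 88.7 zmed 85.0 zmax 90.5
cabtop 62 c [ 667.3 -589.9] sz [55.4  5.6] a 23.9 zmed 83.1 zmax 90.4
cabtop 266 c [ 519.2 -208.7] sz [49.6 51. ] a 1.7 zmed 84.9 zmax 89.9
ontop 129 c [ 673.  -588.6] sz [56.1 22.4] a 0.2 zmed 104.1 zmax 114.5
ontop 357 c [ 646.4 -322.9] sz [45.1 51.2] a 87.6 zmed 122.0 zmax 128.7
ontop 598 c [ 510.8 -320.8] sz [91.2 44. ] a 0.2 zmed 113.6 zmax 120.6
ontop 221 c [ 517.1 -206. ] sz [68.6 67.9] a 48.4 zmed 98.5 zmax 104.0
obj 743 c [700.  596.5] sz [193.8  52. ] a 13.6 zmed 41.3 zmax 68.9
obj 627 c [771.2 187.4] sz [ 58.3 116.2] a 0.4 zmed 18.2 zmax 26.0
obj 115 c [766.6  37.3] sz [38.8 37.3] a 46.7 zmed 22.5 zmax 80.3
obj 148 c [609.  171.9] sz [39.7 41.1] a 88.9 zmed 34.8 zmax 40.2
obj 291 c [576.1  19.2] sz [50.3 49.3] a 27.5 zmed 69.5 zmax 75.8
obj 1160 c [523.7 203.4] sz [231.6  90.7] a 77.1 zmed 43.8 zmax 70.6
obj 514 c [362.1 459.4] sz [69.5 70.8] a 31.1 zmed 65.3 zmax 94.8
s counter z -8.846546255492083e-05
cabtop 57 c [ 666.3 -587.2] sz [65.8 19. ] a 14.3 zmed 82.7 zmax 90.4
cabtop 3511 c [ 559.7 -238.4] sz [223.9 317.1] a 89.3 zmed 83.1 zmax 90.5
cabtop 111 c [ 521.  -213.8] sz [45.9 37.8] a 33.9 zmed 83.7 zmax 90.5
ontop 87 c [ 668.  -587.4] sz [73.7 25.3] a 1.7 zmed 101.1 zmax 112.9
ontop 232 c [ 646.5 -319.2] sz [50.8 49.4] a 89.9 zmed 116.8 zmax 124.5
ontop 349 c [ 511.4 -317.5] sz [91. 50.] a 2.2 zmed 110.6 zmax 116.7
ontop 150 c [ 518.4 -200.8] sz [65.9 67.9] a 11.5 zmed 95.7 zmax 100.2
obj 440 c [578.5  25.3] sz [51.  49.8] a 56.8 zmed 53.9 zmax 72.7
obj 143 c [765.7  44.5] sz [33.8 23.7] a 32.2 zmed 34.1 zmax 79.8
obj 1963 c [524.1 206.6] sz [233.6  91. ] a 76.9 zmed 39.8 zmax 65.0
obj 751 c [773.  191.9] sz [ 58.  116.6] a 3.5 zmed 16.8 zmax 22.0
obj 220 c [609.5 177.6] sz [39. 42.] a 9.0 zmed 32.9 zmax 37.7
obj 1359 c [363.4 463. ] sz [70.3 70.3] a 1.7 zmed 63.1 zmax 92.9
```

```bash
cat >> h.py <<'E'
from scipy.spatial.transform import Rotation as R
def down(phi):
    y=np.array([np.cos(phi),np.sin(phi),0]);z=np.array([0,0,-1.]);x=np.cross(y,z)
    q=R.from_matrix(np.stack([x,y,z],1)).as_quat(); return [q[3],q[0],q[1],q[2]]
def best(pos,phi):
    "of the two half-turn grasps, the one nearest the present joints"
    c=[]
    for p in (phi,phi+np.pi):
        q=inverse_kinematics(pos,down(p))
        if q is not None: c.append((np.abs(q-state()["joint_pos"]).max(),p%(2*np.pi)))
    return down(min(c)[1]) if c else None
def onplane(d,uv,z):
    K=np.array(d["camera_matrix"]);T=np.linalg.inv(d["view"]);u,v=np.asarray(uv,float).T
    r=np.stack([(u-K[0,2])/K[0,0],-(v-K[1,2])/K[1,1],-np.ones_like(u)],1)@T[:3,:3].T
    o=T[:3,3]; return o+r*((z-o[2])/r[:,2])[:,None]
E
python3 - <<'E'
from h import *
q=best([.5175,-.2045,.25],np.radians(77)); print(q)
move_to([.5175,-.2045,.25],q)
d=snap("wrist");s=state();print(s["time"],s["ee_pos"],s["joint_pos"])
cv2.imwrite("pics/w1.png",d["frame"])
W=cloud(d);z=W[...,2]
print(np.nanmedian(z[(z>.07)&(z<.09)]))
m=(z>.092)&(z<.103)
n,l,st,c=cv2.connectedComponentsWithStats(m.astype(np.uint8))
for i in range(1,n):
    if st[i,4]>150:
        uv=np.argwhere(l==i)[:,::-1];P=onplane(d,uv,.098)[:,:2]*1000
        print(st[i],cv2.minEnclosingCircle(P.astype(np.float32)))
E
```

```text
[np.float64(0.0), np.float64(0.9935718556765875), np.float64(-0.11320321376790686), np.float64(0.0)]
2.0 [ 0.51718881 -0.20530037  0.24982212] [-4.38896440e-01 -1.37325485e-02  1.26453473e+00 -1.95958904e-04
  1.89107269e+00  1.35981035e+00]
0.0849967970008188
[311  23  44  51 176] ((645.038818359375, -321.69189453125), 31.7982177734375)
[326 132  15  74 170] ((510.17950439453125, -301.5367431640625), 45.60865783691406)
[ 228  153   57   56 1075] ((517.4644775390625, -206.5765380859375), 34.90983963012695)
```

View pics/w1.png

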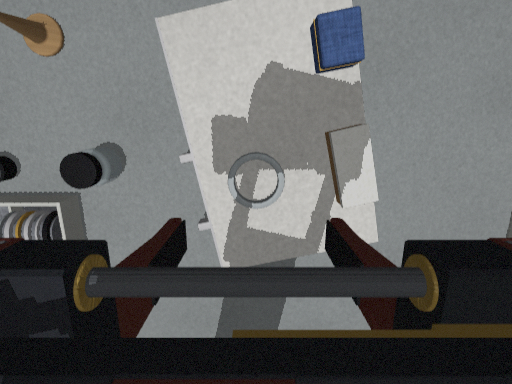

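The wrist view shows the bangle at (256,180), well clear of the gift box (355,165). It measures 517.5,-206.5 mm with radius 34.9 mm, which matches the given size, so I'll pick it up.

```bash
python3 - <<'E'
from h import *
q=best([.5175,-.2065,.15],np.radians(77))
move_l([.5175,-.2065,.14],.2,q); move_l([.5175,-.2065,.0985],.06); close(); hold(.1)
s=state();print(s["finger_gap"],s["finger_force"],s["ft_force"],s["ee_pos"])
if .06<s["finger_gap"]<.075:
    move_l([.5175,-.2065,.2],.15)
    p=[.530,.2325,.20]; move_to(p,best(p,np.radians(77)))
    s=state();print(s["time"],s["finger_gap"],s["joint_pos"],s["ee_pos"])
    d=snap("wrist");cv2.imwrite("pics/w2.png",d["frame"])
    t=snap("top");cv2.imwrite("pics/t2.png",t["frame"][120:300,120:420])
    np.savez("s2.npz",**d)
E
```

```text
0.0006464066965458042 0.0 [-0.22964665  0.56474056 -0.13615381] [ 0.51750745 -0.2065126   0.09849544]
```

```bash
python3 - <<'E'
from h import *
move_l([.5175,-.2065,.25],.2); gripper_open()
d=snap("wrist");s=state();print(s["time"],s["finger_gap"])
W=cloud(d);z=W[...,2]
m=(z>.092)&(z<.103)
n,l,st,c=cv2.connectedComponentsWithStats(m.astype(np.uint8))
for i in range(1,n):
    if st[i,4]>150:
        uv=np.argwhere(l==i)[:,::-1];P=onplane(d,uv,.098)[:,:2]*1000
        print(st[i],cv2.minEnclosingCircle(P.astype(np.float32)),np.nanmedian(z[l==i]))
E
```

```text
7.3167 0.08794488253978021
[310  24  44  50 163] ((645.2591552734375, -322.3694763183594), 31.818323135375977) 0.0975340997040286
[325 132  15  74 163] ((510.56134033203125, -302.8153381347656), 45.353214263916016) 0.0976071626658025
[ 227  153   57   57 1085] ((517.4459228515625, -206.79579162597656), 34.901737213134766) 0.0987645891126076
```

```bash
python3 - <<'E'
from h import *
x,y=.5175,-.2067
move_l([x,y,.13],.2); move_l([x,y,.094],.06)
s=state();print(s["ft_force"],s["finger_gap"],s["ee_pos"],s["ee_rot"])
close(); s=state();print(s["finger_gap"],s["finger_force"],s["ft_force"],s["time"])
d=snap("wrist");cv2.imwrite("pics/w2.png",d["frame"])
E
```

```text
[ 0.03233918 -0.17456327 -0.13747317] 0.0881602925693176 [ 0.51758651 -0.20672311  0.09411815] [ 1.03204905e-05  9.93572690e-01 -1.13195860e-01  8.09355771e-05]
0.00042177350522196145 0.0 [-0.20084139 -0.00024041  0.17838827] 10.1583
```

View pics/w2.png

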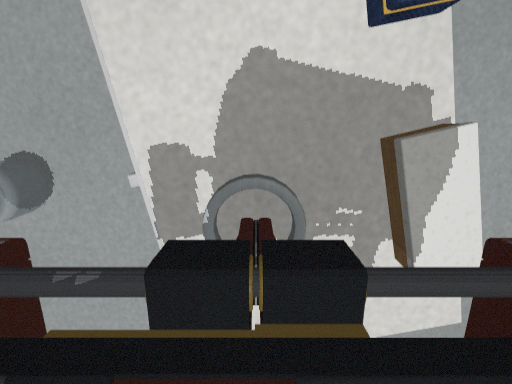

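The picture shows the closed fingertips at (255,220), over the middle of an undisturbed ring, so they closed above it. I'll read the real tip height from the depth image.

```bash
python3 - <<'E'
from h import *
d=snap("wrist");W=cloud(d)
for r in range(212,250,4): print(r,np.round(W[r,[244,250,258,264]]*1000,0).tolist())
print(state()["ee_pos"])
E
```

```text
212 [[526.0, -201.0, 85.0], [525.0, -205.0, 85.0], [523.0, -211.0, 84.0], [523.0, -215.0, 85.0]]
216 [[523.0, -201.0, 85.0], [522.0, -205.0, 85.0], [521.0, -210.0, 85.0], [520.0, -215.0, 86.0]]
220 [[530.0, -203.0, 114.0], [529.0, -207.0, 114.0], [526.0, -211.0, 110.0], [527.0, -215.0, 113.0]]
224 [[529.0, -204.0, 120.0], [529.0, -207.0, 121.0], [526.0, -211.0, 117.0], [527.0, -215.0, 121.0]]
228 [[529.0, -204.0, 126.0], [529.0, -207.0, 127.0], [526.0, -211.0, 123.0], [527.0, -215.0, 127.0]]
232 [[529.0, -204.0, 133.0], [529.0, -207.0, 133.0], [526.0, -211.0, 130.0], [527.0, -215.0, 133.0]]
236 [[529.0, -204.0, 139.0], [529.0, -207.0, 139.0], [526.0, -211.0, 135.0], [527.0, -214.0, 139.0]]
240 [[550.0, -212.0, 195.0], [529.0, -207.0, 144.0], [526.0, -211.0, 140.0], [549.0, -217.0, 195.0]]
244 [[550.0, -212.0, 197.0], [529.0, -208.0, 148.0], [526.0, -211.0, 145.0], [549.0, -217.0, 198.0]]
248 [[550.0, -212.0, 199.0], [529.0, -208.0, 153.0], [527.0, -211.0, 151.0], [549.0, -217.0, 200.0]]
[ 0.5175     -0.20668224  0.09400022]
```

By depth the closed tips are at z≈0.109 with the TCP at 0.094. So the tips sit about 15 mm behind the reported TCP, not 8 mm ahead. I'll reopen above the ring and go down in small force-guarded steps to learn the true tip offset.

```bash
python3 - <<'E'
from h import *
x,y=.5175,-.2067
move_l([x,y,.115],.15); gripper_open()
d=snap("wrist");W=cloud(d);z=W[...,2]
# open-finger tips: lowest points of things that are close to the camera-side finger planes
Tc=np.array([x,y]);ax=np.array([np.cos(np.radians(77)),np.sin(np.radians(77))])
s_=(W[...,:2]-Tc)@ax; m=(abs(s_)>.03)&(abs(s_)<.065)&(z>.105)&(z<.2)&(abs((W[...,:2]-Tc)@[-ax[1],ax[0]])<.02)
print("open tips z-ee:",[np.round(np.nanpercentile(z[m&(sg*s_>0)],[0,1,5,20])-.115,3) for sg in(1,-1)],m.sum())
move_l([x,y,.082],.08)
for zz in np.arange(.080,.0695,-.002):
    f0=state()["ft_force"][2]; move_l([x,y,zz],.04); s=state()
    if abs(s["ft_force"][2])>4: break
print(s["ee_pos"],s["ft_force"])
close();s=state();print(s["finger_gap"],s["finger_force"],s["ft_force"],s["time"])
E
```

```text
open tips z-ee: [array([0.014, 0.016, 0.021, 0.034]), array([0.014, 0.016, 0.021, 0.035])] 4738
[ 0.51761005 -0.20673965  0.07009253] [-0.27491753  0.50520873  0.60428392]
0.0689099771587191 30.12343522743322 [-0.26447272  0.32294952  1.5895997 ] 14.475
```

Confirmed: the tips are 15 mm behind the reported TCP, open or closed. The bangle is gripped (68.9 mm, 30 N). I'll re-grip slightly higher to shorten the release drop, then carry it to the tray and measure the tray from the wrist camera.

```bash
python3 - <<'E'
from h import *
x,y=.5175,-.2067
gripper_open(); move_l([x,y,.0755],.06); close(); s=state(); print(s["finger_gap"])
move_l([x,y,.18],.2)
p=[.47,.17,.20]; move_to(p,best(p,np.radians(77)))
s=state();print(s["time"],s["finger_gap"],s["joint_pos"])
d=snap("wrist");cv2.imwrite("pics/w3.png",d["frame"]);np.savez("w3.npz",**d)
for n in("top","wrist"):
    d=get_image(n) if n=="top" else d
    W=cloud(d);z=W[...,2];m=(z>.036)&(z<.075)&(W[...,0]>.35)&(W[...,0]<.64)&(W[...,1]>.06)&(W[...,1]<.35)
    k,l,st,c=cv2.connectedComponentsWithStats(m.astype(np.uint8))
    for i in range(1,k):
        if st[i,4]>80:
            uv=np.argwhere(l==i)[:,::-1];P=onplane(d,uv,.042)[:,:2]*1000
            print(n,st[i],cv2.minAreaRect(P.astype(np.float32)), cv2.minAreaRect((W[l==i][:,:2]*1000).astype(np.float32)))
E
```

```text
0.06890506527397296
17.7833 0.06869434216551808 [ 2.77571576e-01 -1.79796961e-01  1.50915953e+00 -4.07333437e-04
  1.81277881e+00  2.07620641e+00]
```

View pics/w3.png

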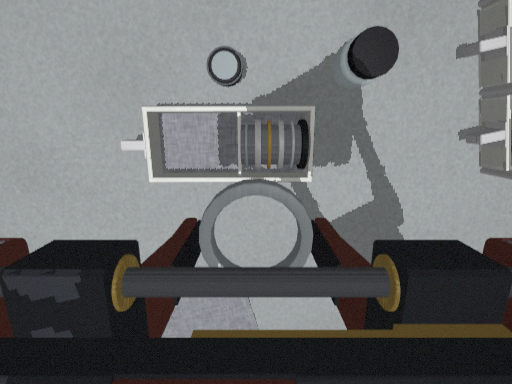

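The wrist view shows the tray rim with corners near (143,107), (314,107), (311,180) and (151,181), fin at (133,145), and the bangle held level. My loop reused the top image by mistake, so I'll fit the saved wrist picture.

```bash
python3 - <<'E'
from h import *
d=dict(np.load("w3.npz"))
W=cloud(d);z=W[...,2];print(np.nanmedian(z[20:60,20:180]),np.round(W[107,150:310:40]*1000,1).tolist())
m=(z>.036)&(z<.048);m[185:]=0;m[:,:115]=0;m[:,330:]=0
# rim = white pixels at rim height
uv=np.argwhere(m)[:,::-1];P=onplane(d,uv,.042)[:,:2]*1000
from numpy.linalg import norm
h=np.array([np.cos(np.radians(-103)),np.sin(np.radians(-103))])
r=cv2.minAreaRect(P.astype(np.float32));print(r,len(P))
for ang in(-104,-103,-102.5,-102,-101.5,-101):
    a=np.radians(ang);h=np.array([np.cos(a),np.sin(a)]);l=np.array([-h[1],h[0]]);s=P@h;t=P@l
    body=t[(s>np.percentile(s,30))&(s<np.percentile(s,95))]
    print(ang,"s",np.percentile(s,[0,.5,99.5,100]).round(1),"t",np.percentile(body,[0,.5,99.5,100]).round(1))
E
```

```text
0.0008585278395669138 [[582.1, 266.6, 44.8], [571.9, 222.0, 43.6], [561.6, 177.1, 42.4], [551.2, 131.9, 42.6]]
((552.0867919921875, 196.76742553710938), (231.42982482910156, 149.94677734375), 77.01449584960938) 3392
-104 s [-439.7 -437.4 -208.4 -207.8] t [412.3 412.5 559.4 563.2]
-103 s [-431.6 -429.4 -200.6 -200.2] t [418.7 418.7 564.6 568.6]
-102.5 s [-427.5 -425.3 -196.5 -196. ] t [421.3 421.4 567.3 571.3]
-102 s [-423.4 -421.2 -192.3 -191.8] t [423.4 423.6 570.  573.9]
-101.5 s [-419.3 -417.1 -188.  -187.5] t [425.1 425.4 572.6 576.5]
-101 s [-415.1 -412.9 -183.5 -183.2] t [426.7 427.2 575.2 579. ]
```

```bash
python3 - <<'E'
from h import *
p=np.array([.5314,.2390]); q=best([*p,.12],np.radians(77))
move_to([*p,.12],q); move_l([*p,.031],.12); hold(.15)
s=state();print(s["ft_force"],s["ee_pos"],s["finger_gap"])
gripper_open(); move_l([*p,.10],.2)
p2=p-np.array([.05,.06])
move_to([*p2,.20],q)
d=snap("wrist");cv2.imwrite("pics/w4.png",d["frame"]);np.savez("w4.npz",**d);print(state()["time"])
W=cloud(d);P=W[np.isfinite(W).all(-1)]*1000
h=np.array([-.225,-.9744]);l=np.array([.9744,-.225]);w=np.array([529.6,231.2])
s_,t_=(P[:,:2]-w)@h,(P[:,:2]-w)@l
k=(abs(s_)<48)&(abs(t_)<36);print(np.percentile(P[k,2],[5,25,50,75,90,95,99]).round(1))
k&=(P[:,2]>12)&(P[:,2]<40); print("ring",s_[k].min(),s_[k].max(),t_[k].min(),t_[k].max())
E
```

```text
[0.133055   0.6564742  0.29331043] [0.53210016 0.23926604 0.03236253] 0.06904964309839555
21.1167
[  5.5 298.6 311.3 317.8 331.2 332.9 334.1]
ring -41.14064684410857 27.604319116675423 -33.69070737135506 33.84123680710356
```

View pics/w4.png

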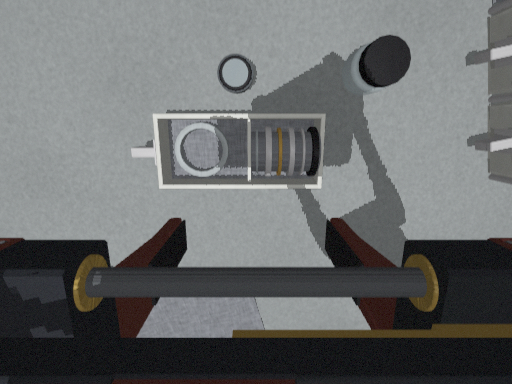

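The bangle now lies flat in the well, a ring about 69 mm across at (203,150), and the tray hasn't moved. The loupe and jar block a direct slide, so I'll plan a collision-free path.

```bash
cat > plan.py <<'E'
import numpy as np, heapq
from scipy.ndimage import map_coordinates
def line(a,b,n): return np.linspace(a,b,n)
disc=[(609,175,21),(577,22,27),(766,41,27),(362.5,461,36)]
for x,y in np.vstack([line((741,130),(741,249),25),line((741,130),(803,130),13)]): disc.append((x,y,0))
BX=661.
for f in (BX-103,BX-206): 
    for y in(-135,-125,-115,-105): disc+= [(f+6,y,0),(f-6,y,0)]
for x in np.arange(400,BX-47,8): disc.append((x,-135,0))
for x in np.arange(BX+51,730,8): disc.append((x,-135,0))
D=np.array(disc,float)
def clear(x,y,a):
    h=np.array([np.cos(a),np.sin(a)]);l=np.array([-h[1],h[0]])
    s=(D[:,0]-x)*h[0]+(D[:,1]-y)*h[1]; t=(D[:,0]-x)*l[0]+(D[:,1]-y)*l[1]
    def box(s0,s1,w):
        ds=np.maximum(np.maximum(s0-s,s-s1),0);dt=np.maximum(abs(t)-w,0)
        return (np.hypot(ds,dt)-D[:,2]).min()
    return min(box(-101,101,45),box(-132,-101,24))
xs=np.arange(440,741,6);ys=np.arange(-30,325,6);As=np.radians(np.arange(-165,16,3))
C=np.full((len(xs),len(ys),len(As)),-1.)
for i,x in enumerate(xs):
  for j,y in enumerate(ys):
    for k,a in enumerate(As):
      r=np.hypot(x-117*np.cos(a),y-117*np.sin(a))
      if 335<r<768: C[i,j,k]=clear(x,y,a)
near=lambda v,A:int(abs(A-v).argmin())
S=(near(520,xs),near(190,ys),near(np.radians(-103),As));G=(near(BX,xs),near(-12,ys),near(np.radians(-90),As))
print("start/goal clr",C[S],C[G])
for thr in (8,7,6,5,4,3,2,1):
    q=[(0,S)];dist={S:0};par={}
    while q:
        c,u=heapq.heappop(q)
        if u==G: break
        if c>dist[u]: continue
        for di in(-1,0,1):
         for dj in(-1,0,1):
          for dk in(-1,0,1):
            v=(u[0]+di,u[1]+dj,u[2]+dk)
            if min(v)<0 or v[0]>=len(xs) or v[1]>=len(ys) or v[2]>=len(As) or C[v]<thr: continue
            n=c+np.sqrt(36*di*di+36*dj*dj+25*dk*dk)*(1+3/ max(C[v],1))
            if n<dist.get(v,1e9): dist[v]=n;par[v]=u;heapq.heappush(q,(n,v))
    if G in dist: break
    print(thr,"none",len(dist))
p=[G]
while p[-1]!=S: p.append(par[p[-1]])
p=p[::-1];path=np.array([(xs[i],ys[j],As[k]) for i,j,k in p]);np.save("path.npy",path)
print(thr,len(p),min(C[v] for v in p))
for r in path[::4]: print(np.round([r[0],r[1],np.degrees(r[2]),clear(*r)],0))
E
time python3 plan.py
```

```text
start/goal clr 26.545930410678224 13.0
8 none 42006
7 none 43014
6 87 6.692614870547089
[ 518.  192. -102.   27.]
[ 518.  216. -102.   32.]
[ 518.  240. -102.   37.]
[ 524.  264. -102.   36.]
[ 548.  288. -102.   17.]
[572. 312. -96.  11.]
[596. 312. -90.  15.]
[620. 312. -90.  15.]
[644. 312. -81.  10.]
[668. 288. -81.  10.]
[674. 264. -84.   8.]
[680. 240. -87.   8.]
[686. 216. -90.  10.]
[686. 192. -90.  10.]
[686. 168. -90.  10.]
[686. 144. -90.   8.]
[686. 120. -90.   8.]
[686.  96. -90.   8.]
[686.  72. -90.   8.]
[680.  48. -90.  14.]
[674.  24. -90.  20.]
[674.   0. -90.  20.]
real	0m11.113s
user	0m11.652s
sys	0m0.057s
```

A route exists: back off, pass between the loupe and the scale, then go down the lane, with at least 6.7 mm clearance throughout. Before gripping the fin, I'll measure the cabinet precisely with one wrist view and check IK along the path.

```bash
cat > cab.py <<'E'
from h import *
p=[.52,-.17,.27]
move_to(p,best(p,np.radians(87)));hold(.1)
d=snap("wrist");np.savez("w5.npz",**d);cv2.imwrite("pics/w5.png",d["frame"])
W=cloud(d);z=W[...,2];g=cv2.cvtColor(d["frame"],cv2.COLOR_BGR2GRAY)
m=((z>.07)&(z<.13)&(W[...,1]<-.0)&(W[...,1]>-.45)).astype(np.uint8)
n,l,st,c=cv2.connectedComponentsWithStats(m);i=1+st[1:,4].argmax();print(st[i],np.nanmedian(z[(l==i)&(z<.1)]),state()["time"])
uv=np.argwhere(l==i)[:,::-1];P=onplane(d,uv,.084)[:,:2]*1000
# front edge: per-bin (x) max y ; far edge: per-bin (y) max x ; near edge
def edge(a,b,lo,hi,f):
    B=np.arange(lo,hi,4);pts=np.array([[t+2,f(P[(P[:,a]>=t)&(P[:,a]<t+4)][:,b])] for t in B if ((P[:,a]>=t)&(P[:,a]<t+4)).sum()>3])
    k=np.ones(len(pts),bool)
    for _ in range(4):
        q=np.polyfit(pts[k,0],pts[k,1],1);r=pts[:,1]-np.polyval(q,pts[:,0]);k=abs(r)<1.5
    return q,k.sum(),len(k),pts
for nm,a in(("front",(0,1,500,700,np.max)),("far",(1,0,-300,-150,np.max)),("near",(1,0,-300,-150,np.min))):
    q,k,n,_=edge(*a);print(nm,"slope deg",np.degrees(q[0]).round(2),"at mid",np.polyval(q,(a[2]+a[3])/2).round(1),k,n)
E
python3 cab.py
python3 - <<'E'
from h import *
path=np.load("path.npy"); bad=0; q0=None
import bench
for x,y,a in path:
    p=[(x-117*np.cos(a))/1e3,(y-117*np.sin(a))/1e3,-.001]
    ok=[inverse_kinematics(p,down(a+s)) for s in(np.pi/2,-np.pi/2)]
    bad+=all(o is None for o in ok)
    if x>680 and abs(y-168)<4 or y<0: print(x,y,[None if o is None else np.round(o,2).tolist() for o in ok])
print("bad",bad,len(path))
E
```

```text
[  220     4   195   256 41604] 0.08507591102302287 22.6083
front slope deg -1.09 at mid -136.4 50 50
far slope deg 1.06 at mid 716.8 38 38
near slope deg 1.67 at mid 400.3 31 38
686.0 168.0 [[0.35, 0.53, 1.08, -0.0, 1.54, 0.35], None]
668.0 -6.0 [[0.11, 0.35, 1.31, -0.0, 1.48, 0.11], None]
662.0 -12.0 [[0.11, 0.33, 1.33, -0.0, 1.48, 0.11], None]
bad 0 87
```

View pics/w5.png

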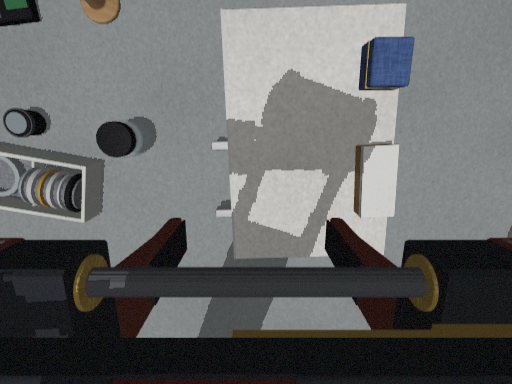

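Wrist view: cabinet front edge at column ~225, empty bay at the top, stock fins at (220,145) and (224,211). The width fits at 316.5 mm and the yaw is -1.07°. That puts the mouth at (663.0,-137.6) and home at (661.1,-238.6). Next I'll grip the fin and slide along the shortened path.

```bash
sed -i 's/^BX=.*/BX=663./; s/(q,(n,v))$/(q,(n,v))/' plan.py; cat > go.py <<'E'
import io,contextlib
with contextlib.redirect_stdout(io.StringIO()):
    from plan import path,clear
from h import *
A=np.radians
path=path.copy(); path[0]=(519.9,189.3,A(-103)); path[-1]=(665.3,-12.6,A(-91.07))
fin=lambda r:np.array([r[0]-117*np.cos(r[2]),r[1]-117*np.sin(r[2]),r[2]])
F=np.array([fin(r) for r in path])
def seg(a,b):
    return min(clear(f[0]+117*np.cos(f[2]),f[1]+117*np.sin(f[2]),f[2]) for f in np.linspace(a,b,25))
w=[0]
while w[-1]<len(F)-1:
    i=w[-1]; j=max([j for j in range(i+1,len(F)) if seg(F[i],F[j])>=6.4] or [i+1]); w.append(j)
for i in range(len(w)-1): print(F[w[i+1]].round(2),round(seg(F[w[i]],F[w[i+1]]),1))
import sys
if len(sys.argv)>1:
    Z=-.001
    p=F[0][:2]/1e3; q=down(F[0][2]+np.pi/2)
    move_to([*p,.12],q); move_l([*p,.06],.2); move_l([*p,Z],.1); s=state(); print("down",s["ft_force"].round(1),s["ee_pos"])
    close(); s=state(); print("grip",s["finger_gap"],s["finger_force"],s["ft_force"].round(1),s["time"])
    assert .010<s["finger_gap"]<.014
    for k in w[1:]:
        f=F[k]; move_l([f[0]/1e3,f[1]/1e3,Z],.08,down(f[2]+np.pi/2)); s=state()
        print(s["time"],s["ee_pos"].round(4),s["ft_force"].round(1),round(s["finger_gap"],4))
        if np.linalg.norm(s["ft_force"])>15: print("STOP");break
    d=snap("top");np.savez("t6.npz",**d);cv2.imwrite("pics/t6.png",cv2.resize(d["frame"][100:270,130:430],None,fx=2.6,fy=2.6,interpolation=cv2.INTER_CUBIC))
E
python3 go.py
```

```text
[584.33 414.44  -1.78] 9.3
[584.23 428.36  -1.68] 7.0
[625.7  427.56  -1.41] 9.4
[631.67 414.44  -1.36] 6.9
[649.7  391.56  -1.41] 6.6
[686.   315.    -1.57] 6.5
[686.   177.    -1.57] 8.0
[667.48 104.38  -1.59] 8.0
```

```bash
python3 go.py run | tail -12
```

```text
[686.   177.    -1.57] 8.0
[667.48 104.38  -1.59] 8.0
down [-1.1 -1.1  0.7] [ 5.46612817e-01  3.03518795e-01 -2.96239054e-04]
grip 0.01215641277500578 30.000215470790863 [-0.1 -0.2 -1.1] 26.775
28.3917 [ 0.5844  0.4136 -0.001 ] [-1.3 -5.1  2.3] 0.0123
28.7167 [ 0.5847  0.4294 -0.001 ] [ 2.7  2.8 -1. ] 0.0121
29.3833 [ 0.6258  0.4272 -0.001 ] [-0.  -1.6  0.7] 0.0117
29.7167 [ 0.6312  0.4138 -0.001 ] [-2.2 -3.5  1. ] 0.0119
30.2333 [ 0.6503  0.3908 -0.001 ] [ 0.5 -3.2  1.1] 0.0118
31.4417 [ 0.6862  0.314  -0.001 ] [ 0.1 -3.   0.6] 0.0114
33.3167 [ 0.686  0.177 -0.001] [ 0.6  2.2 -0.8] 0.0117
34.4 [ 0.6674  0.1032 -0.0011] [-0.5 -3.7 -1.6] 0.012
```

View pics/t6.png

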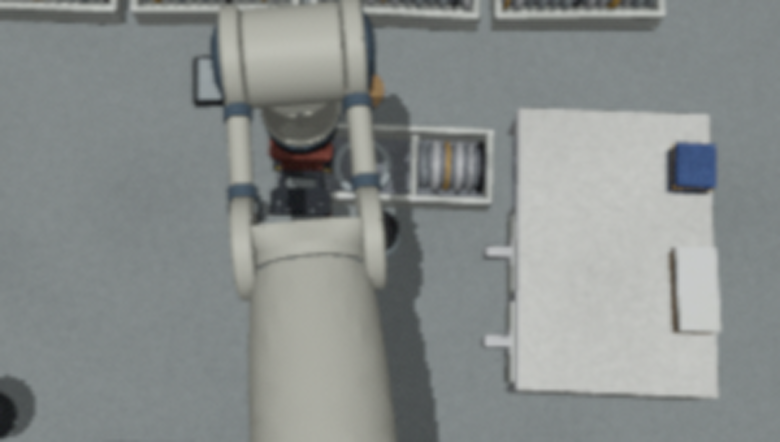

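The tray is in the lane, level and aligned, with the bangle still in the well and the roll end at column 490 facing the mouth at about 515. I'll check the lateral offset against the cabinet in this same top picture.

```bash
python3 - <<'E'
from h import *
d=dict(np.load("t6.npz"));W=cloud(d)*1000
g=d["frame"].min(-1).astype(float)
def edges(z,lo,hi,x0,x1,fr):
    # sample image along x at constant y on the plane: sub-pixel half-level crossings, outer side
    K=np.array(d["camera_matrix"]);V=d["view"];out=[]
    for y in np.arange(lo,hi,3):
        X=np.arange(x0,x1,.25)/1e3;P=np.stack([X,0*X+y/1e3,0*X+z,0*X+1],1)@V.T
        u=K[0,0]*P[:,0]/-P[:,2]+K[0,2];v=K[1,1]*-P[:,1]/-P[:,2]+K[1,2]
        s=cv2.remap(g.astype(np.float32),u.astype(np.float32)[:,None],v.astype(np.float32)[:,None],cv2.INTER_LINEAR)[:,0]
        s=cv2.GaussianBlur(s[:,None],(1,9),0)[:,0];e=np.gradient(s); i=(e if fr>0 else -e).argmax(); out.append((y,X[i]*1e3))
    o=np.array(out);q=np.polyfit(o[:,0],o[:,1],1);k=abs(np.polyval(q,o[:,0])-o[:,1])<1.5
    q=np.polyfit(o[k,0],o[k,1],1);return np.polyval(q,(lo+hi)/2).round(2),np.degrees(q[0]).round(2),k.sum(),len(k)
print("tray hi",edges(.042,-105,-30,695,725,-1))
print("tray lo",edges(.042,-105,-30,605,635,1))
print("cab far",edges(.084,-300,-150,700,735,-1))
print("cab near",edges(.084,-300,-150,385,420,1))
E
```

```text
tray hi (np.float64(708.51), np.float64(-0.97), np.int64(24), 25)
tray lo (np.float64(617.65), np.float64(-0.06), np.int64(23), 25)
cab far (np.float64(717.88), np.float64(0.85), np.int64(49), 50)
cab near (np.float64(400.9), np.float64(1.43), np.int64(47), 50)
```

```bash
cat > push.py <<'E'
from h import *
import sys
h=np.array([-.0187,-.9998]);home=np.array([.6633,-.1216]);off=float(sys.argv[3])/1e3;q=down(np.radians(-91.07+90))
for k in np.arange(float(sys.argv[1]),float(sys.argv[2])-.1,-float(sys.argv[4])):
    p=home-h*k/1e3; move_l([p[0]+off,p[1],-.001],.05,q); s=state(); f=s["ft_force"]
    print(k,round(s["time"],1),(s["ee_pos"]-[*p,0]).round(4)*1e3,f.round(1),s["moment"].round(2),round(s["finger_gap"],4))
    if abs(f[0])>12 or abs(f[1])>16: print("STOP");break
E
python3 push.py 215 180 1 7
```

```text
215.0 34.8 [ 1.1 -0.3 -1. ] [-1.   0.3 -1.3] [ 0.18 -0.13  0.05] 0.0119
208.0 35.1 [ 1.  -0.7 -1. ] [-0.7 -0.6 -1. ] [ 0.16 -0.11  0.04] 0.0122
201.0 35.4 [ 0.9 -0.9 -1.1] [ 0.8 -0.8 -1.4] [ 0.05 -0.05  0.09] 0.0117
194.0 35.7 [ 1.  -0.9 -1. ] [ 0.4 -1.8 -1.2] [ 0.06 -0.09  0.09] 0.0121
187.0 36.0 [ 1.  -0.9 -1. ] [-0.6 -1.  -2.1] [ 0.07 -0.09  0.07] 0.0117
180.0 36.3 [ 1.  -0.8 -1.1] [-0.4 -1.8 -1.8] [ 0.01 -0.05  0.12] 0.0115
```

The nose is 22 mm inside the mouth with no side force, so I'll continue.

```bash
python3 push.py 165 15 1 15; python3 - <<'E'
from bench import state
print(state()["time"])
E
```

```text
165.0 36.7 [ 1.  -1.5 -1.1] [ 0.2 -2.7 -2.8] [-0.14 -0.11  0.06] 0.0122
150.0 37.2 [ 1.  -1.3 -1.1] [-0.8 -2.3 -2.8] [-0.16 -0.04  0.05] 0.0115
135.0 37.6 [ 1.  -1.3 -1.1] [-0.4 -2.1 -2.9] [-0.19 -0.05  0.05] 0.0119
120.0 38.1 [ 1.  -1.3 -1. ] [ 0.6 -2.5 -2.3] [-0.14 -0.07  0.1 ] 0.012
105.0 38.5 [ 1.  -1.3 -1. ] [ 0.5 -2.8 -2.9] [-0.15 -0.12  0.04] 0.0118
90.0 39.0 [ 1.  -1.2 -1.1] [-0.1 -3.3 -2.4] [-0.16 -0.11  0.1 ] 0.0119
75.0 39.4 [ 1.  -1.3 -1. ] [ 1.1 -2.8 -1.9] [-0.11 -0.11  0.05] 0.0118
60.0 39.9 [ 1.  -1.2 -1.1] [ 0.6 -2.3 -3.4] [-0.13 -0.1   0.06] 0.0117
45.0 40.3 [ 0.9 -1.3 -1. ] [ 0.4 -3.1 -3. ] [-0.1  -0.07  0.07] 0.0116
30.0 40.8 [ 1.  -1.3 -1. ] [ 0.3 -3.2 -2.4] [-0.13 -0.06  0.11] 0.0118
15.0 41.2 [ 0.9 -1.2 -1.1] [ 0.6 -2.8 -3.5] [-0.13 -0.11  0.08] 0.0115
41.2333
```

```bash
sed -i 's/abs(f\[1\])>16/abs(f[1]+3)>9/' push.py; python3 push.py 10 4 1 3; python3 push.py 3 -5 1 1
```

```text
10.0 41.5 [ 1.  -0.5 -1. ] [-0.1 -0.9 -3.1] [-0.02 -0.12  0.07] 0.0119
7.0 41.7 [ 1.  0. -1.] [ 0.6  1.8 -2.6] [ 0.33 -0.09  0.  ] 0.0119
4.0 42.0 [ 1.  -0.2 -1. ] [ 0.7  1.9 -3.2] [ 0.35 -0.09  0.04] 0.0119
3.0 42.2 [ 1.  0. -1.] [ 0.7  2.6 -1.6] [0.44 0.02 0.03] 0.0119
2.0 42.5 [ 1.  -0.1 -1. ] [-0.2  1.4 -2. ] [ 0.47 -0.07  0.06] 0.0119
1.0 42.7 [ 1.  -0.1 -1. ] [ 0.1  1.8 -2.7] [ 0.42 -0.07 -0.02] 0.0118
0.0 43.0 [ 1.  -0.2 -1. ] [ 0.3  2.5 -2.6] [ 0.42 -0.11  0.06] 0.0115
-1.0 43.2 [ 0.9  0.3 -1. ] [-0.9  2.9 -1.8] [ 0.74 -0.01 -0.03] 0.0117
-2.0 43.5 [ 0.9  1.3 -1. ] [-1.1  7.3 -1.7] [ 1.13  0.02 -0.05] 0.0124
STOP
```

Contact with the back panel is felt at k≈-1 to -2 mm (7 N). I'll release, lift clear and check flushness.

```bash
python3 - <<'E'
from h import *
p=state()["ee_pos"]; gripper_open(); move_l([p[0],p[1],.10],.1)
p=[.54,-.10,.27]; move_to(p,best(p,np.radians(87)));hold(.1)
d=snap("wrist");np.savez("w7.npz",**d);print(state()["time"])
cv2.imwrite("pics/w7.png",cv2.resize(d["frame"][:260],(800,406)))
W=cloud(d)*1000;P=W[np.isfinite(W).all(-1)]
# fins: end distance from each (all at z 42 top)
for x in(457,560,663):
    k=(abs(P[:,0]-x)<14)&(P[:,1]>-134)&(P[:,1]<-90)&(P[:,2]>33)&(P[:,2]<50);Q=P[k]
    if k.sum()>5: print(x,k.sum(),"fin x",Q[:,0].mean().round(1),"tip y",np.percentile(Q[:,1],98).round(1),"z",np.median(Q[:,2]).round(1),"front-line rel",(np.percentile(Q[:,1],98)-(-136.4-.019*(Q[:,0].mean()-600))).round(1))
E
```

```text
47.4083
457 201 fin x 458.5 tip y -104.7 z 43.0 front-line rel 29.0
560 160 fin x 560.9 tip y -107.3 z 42.9 front-line rel 28.4
663 144 fin x 662.4 tip y -109.6 z 42.4 front-line rel 28.0
```

View pics/w7.png

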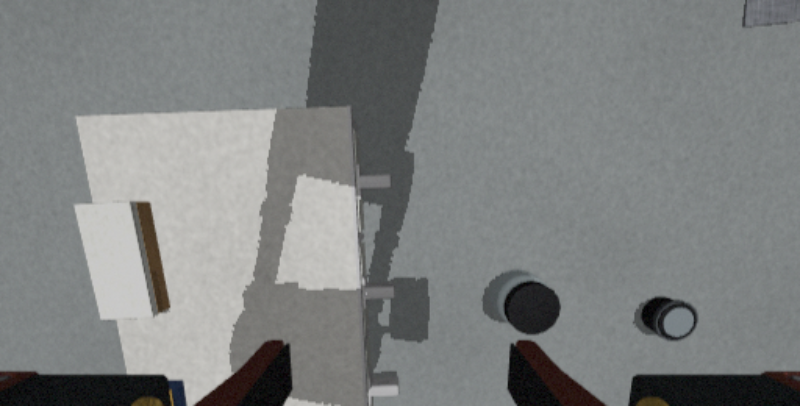

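The three fins' tips line up along the cabinet front to within about 0.5 mm, at (390,182), (393,292) and (397,385) in the picture. Last, I'll check that nothing else was disturbed, then hand in.

```bash
python3 - <<'E'
from h import *
movej([-1.341,0.091,1.231,0,1.82,-0.057])
d=snap("top");W=cloud(d);W0=cloud({k[2:]:v for k,v in np.load("s0.npz").items() if k[0]=="t"})
for n,x,y,lo,hi in(("loupe",.609,.175,.012,.045),("jar",.577,.02,.012,.08),("cone",.766,.04,.012,.09),("scale",.772,.19,.012,.03),("cup",.3625,.46,.012,.1),("ringbox",.646,-.321,.105,.13),("gift",.511,-.319,.105,.13)):
    r=[]
    for w in(W0,W):
        k=(abs(w[...,0]-x)<.07)&(abs(w[...,1]-y)<(.045 if n in("loupe",) else .07))&(w[...,2]>lo)&(w[...,2]<hi)
        if n=="loupe": k&=w[...,0]>.585
        r.append((w[k].mean(0)*1000).round(1))
    print(n,r[0],r[1])
k=lambda w:(w[...,2]>.08)&(w[...,2]<.09)&(abs(w[...,0]-.56)<.15)&(abs(w[...,1]+.24)<.1)
print(state()["time"]); job_done()
E
```

```text
loupe [607.7 172.3  34.8] [607.4 172.2  34.2]
jar [569.2  25.2  59.5] [573.   19.4  61.5]
cone [761.   37.7  32.2] [762.   37.2  32.3]
scale [773.3 186.5  18.1] [773.  186.7  18.1]
cup [362.7 464.4  61.5] [362.9 464.2  62. ]
ringbox [ 644.1 -321.   121. ] [ 644.1 -320.9  121.3]
gift [ 509.8 -320.2  113.7] [ 510.2 -320.4  113.7]
49.625
the job is handed in; nothing more can be done
```

The bangle lies flat in the tray's well, and the tray is home in the empty bay, its finger pull in line with the other trays' to within about 0.5 mm. I handed the job in at 49.6 s; nothing else measurably moved, though the jar's before/after check was muddied because its window may also have caught part of the tray.

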